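# Draw and hold the index pin of a guarded dividing fixture

## Robot

A 6-joint arm with a two-finger parallel gripper is mounted at the origin on a cart in front of the work surface, level with it; the furniture and walls round the work are solid. World frame = base frame: x ahead of the robot, y to its left, z up, the work surface at z = 0. Lengths are in mm, angles in rad, forces in N, time in s.
With the tool pointing down it reaches from about 275 to 1000 mm from the base axis. Payload 8.4 kg.
Tool frame: the origin (TCP) lies midway between the tips of the shut fingers; the grasp point (between the pads) lies behind it (r.pinch_z is the z of the grasp point in the tool frame, in mm); z points along the fingers, y is the direction in which the jaws open and shut (so a half turn about z gives the same grasp; the last joint's range is limited). The gripper opens to 85 mm and grips with 20 to 120 N. Pads are 22 mm wide; open, the fingers measure 114 mm over their backs; the gripper's body (76 mm by 85 mm) begins 54 mm behind the grasp point. The pads swing forward as they close: fully open they stand 13 mm farther back than shut.
Start: joints at [1.249, 0.353, 1.633, -0, 1.155, -0.002], TCP at [196.484, 593.314, 231.281] pointing down, gripper open.
Joint ranges: [-2.63, 2.63], [-0.92, 2.1], [0.06, 2.66], [-1.3, 4.44], [0, 2.69], [-3.02, 3.02]. Speed limits (rad/s): [2.22, 2.22, 2.79, 3.14, 3.14, 3.14].

## Interface

Orientations are given as [roll, pitch, yaw] about the fixed x, y, z axes, in that order (R = Rz(yaw) Ry(pitch) Rx(roll)).
In Python, from rig import r, optics, ticket gives the robot as it stands.
- The arm moves only by the shell command python3 -m jog 'ROWS' [FORCE]. ROWS is text: rows parted by semicolons, each of 7 numbers parted by spaces: the closure in counts, from 0 (fully open) to 255 (shut), then the shift along the tool's x, y, z in mm, then the turn, a rotation vector about the tool's x, y, z in degrees. A call has 1 to 5 rows; each row shifts and turns the pose as measured when the row begins, along the tool's axes as they then stand; what a row does not reach is not made up. A row lasts 1/12 s, in which the tool goes at most 41.7 mm and 7.16 degrees, less where a joint would pass 70% of its speed; a pose out of reach is approached as far as the arm can. A call with a gripper value outside its range is refused whole. The fingers move at their own pace and stop on an object; FORCE is the grip in N (left out, the last holds). Time passes only in rows, so rows that do not move let the fingers close. It gives the time, the measured TCP pose, the force and the opening at its end, in the units of the state.
- r.sense(): the state, without advancing time (a new reading comes with each control period).
- optics.grab_frame(name): name is "scene" or "top"; returns the picture (420x560x3 uint8, red, green, blue); there is no depth.
- optics.camera_info(name): a dict with "fx", "fy", "cx", "cy" (pixels), "dist" ([k1, k2, p1, p2, k3] as OpenCV has them; the pictures are not rectified), "world_from_camera" (4x4, takes a point from camera to world coordinates). Camera axes: x right, y down, z forward; pixel columns grow to the right and rows downward; lengths in mm; the calibration is good to about 2 mm. A picture is of the moment at which its call begins. camera_info takes no time and is no camera call.
- ticket.sign_off(): hands the job in, once; it reports no verdict.
The state is a dict: "clock": time; "qpos": joint angles; "qvel": joint speeds; "joint_efforts": joint torques, N m; "eef_pos": TCP position; "tcp_rot": TCP orientation; "contact_force": force on the tool from outside, world axes, zero at the start; "wrist_torque": the same for the moment, N m; "opening": opening from 0.0 (shut) to 1.0 (fully open).
Only numpy, scipy, OpenCV 4.12 (cv2) and the standard library are available. Lean on these libraries where they do the work, as an engineer would, in place of code of your own. Each camera call takes 0.05 s, during which the arm holds its last target.

## Task

Swing the guard door of the small indexing fixture wide open by its upright handle. Then grip the black knob of the sprung index pin behind it, pull it straight and fully back so that the pin stands clear of its hole in the dividing disc, and finish while still holding it pulled back, with the door left open. Do not disturb the other things on the desk.

Things in the scene. Friction and masses are not known exactly. Their poses are not given: they have to be found in the camera images.
- guard_fixture: the bolted-down fixture: steel base plate 180 x 180 x 12 mm (x -105 to +75, y +-90 mm in its frame), grey side walls at y = +-80 mm (tops 58 mm above the desk) and back wall (x = +65 mm, top 76 mm), no roof, door in front. Origin on the desk surface; z up; -x is the front, facing the robot but for a turn of up to 0.28 rad; +y is the door's hinge side, left seen from the robot
- guard_door (a joint): hinge angle of the guard door (rad): 0 shut, 1.57 at right angles to the front, stop at 1.75. Starts between 0 and 0.1 and stays where it is left (under 1 N at the handle). Seen from above it opens clockwise about the upright axis through point door_hinge: the free edge, on the right, comes towards the robot, then round to the left
- door_hinge (a point): point on the door's hinge axis, 88 mm above the desk; x = -94, y = +80 mm in the fixture's frame. The door: clear window in a grey frame, 155 mm from axis to free edge, 6 mm thick, 16 to 108 mm above the desk; a lip at its top, 4 mm thick and 60 mm deep, reaches inwards, covers the pin's knob while the door is shut, and swings with the door
- door_pull (a point): the door's handle: upright round steel bar, 10 mm diameter, 28 to 114 mm above the desk with a free upper end. Origin on the bar's axis 88 mm above the desk, 118 mm along the door from the hinge axis and 35 mm out from the door's middle plane. It turns with the door: -x points straight out from the door, -y from hinge to free edge. Can be pinched from above across y
- index_pin (a joint): travel of the sprung index pin (m): 0 seated with its tip 7 mm deep in the disc's hole, 0.016 fully back at its stop; it moves along the fixture's -x (level, towards the front). The spring needs about 3.5 N to start and 9 N fully back, and returns it at once if let go
- pin_knob (a point): black knurled knob, a lying cylinder along its x: 23 mm diameter (x -10 to +16 mm) with a 28 mm rim at the front end (x -16 to -10 mm). Origin on its axis, 80 mm above the desk, 49 mm in front of the index head's origin when seated; -x is the pull direction. The barrel begins 23 mm behind its origin. Can be pinched from above across y: 50 mm free on either side at its height
- index_head: the dividing head inside the fixture: upright 76 mm steel disc with a ring of holes, block behind it, bracket with the pin's barrel in front; top 91 mm above the desk. Origin under its middle, 12 mm above the desk; axes as the fixture's; up to 20 mm left or right and 5 mm front or back of the fixture's origin
- oil_jar: bystander: glass jar with a dispenser, 74 mm across, 118 mm high; origin under its middle
- wax_tin: bystander: round yellowish tin, 56 mm across, 28 mm high; origin under its middle
- dust_blower_0: bystander: cream bulb blower, 35 mm across, 51 mm high; origin under its middle
- movement: bystander: round watch movement, 41 mm across, 9 mm high; origin under its middle
- parts_dish: bystander: round blue dish, 101 mm across, 16 mm high; origin under its middle
- eye_loupe_0: bystander: black eye loupe, a stubby cone, 36 mm across, 27 mm high; origin under its middle
- case_ring_1: bystander: brass watch case ring, 44 mm across, 6 mm high, lying on the fixture's base plate to the right of the index head

How it is judged:
By the outcome, as a careful person would: the job done as asked, in the order asked, and still so for the second after the job is handed in, while the arm keeps its last pose, push and grip.
It also fails if it takes over 48 s, if anything falls off the work surface, if the arm or the gripper's body presses on something with over 40 N, if the wrist force passes 120 N, or if a joint passes its speed limit or range.

## Working session

There is one attempt and no reset: what is moved stays moved. The work goes in short steps, Python scripts to look and compute and a shell command to move; the robot and the scene stay as the last step left them, time stands still between calls to the robot, and variables do not carry over. Pictures are saved under pics/ and viewed, and the job is handed in when it is done.

```bash
mkdir -p pics; ls
python3 - <<'E'
from rig import r, optics, ticket
import cv2,numpy as np
print(r.sense(), r.pinch_z)
for n in("scene","top"):
    im=optics.grab_frame(n); cv2.imwrite(f"pics/{n}0.png",im[:,:,::-1]); print(n,optics.camera_info(n))
E
```

```text
pics
{'clock': 0.0, 'qpos': array([ 1.24858897e+00,  3.53639094e-01,  1.63416293e+00,  1.04662711e-05,
        1.15516495e+00, -2.37627120e-03]), 'qvel': array([-1.58183226e-03, -9.02942765e-05,  1.37472118e-03, -2.23095149e-03,
        4.98313142e-04,  5.65385503e-04]), 'joint_efforts': array([-2.94482954e-03, -6.05255628e+01, -3.42058146e+01, -2.91840161e-04,
        9.85336985e-03, -2.07522464e-05]), 'eef_pos': array([196.33444814, 592.85500108, 230.55500072]), 'tcp_rot': array([-3.14021835e+00, -1.28351124e-05,  2.82175733e+00]), 'contact_force': array([-0.57946712,  0.0845904 ,  0.65372012]), 'wrist_torque': array([-0.01653738,  0.00820017,  0.00896511]), 'opening': 0.9980254975602475} -18.700000000000003
scene {'fx': 519.1025325372192, 'fy': 519.1025325372192, 'cx': 270.13941893659927, 'cy': 207.6420268759154, 'dist': array([0.06021747, 0.        , 0.        , 0.        , 0.        ]), 'world_from_camera': array([[ 6.31059567e-01, -5.89239473e-01,  5.04540055e-01,
        -7.96751311e+01],
       [-7.75594199e-01, -4.91623489e-01,  3.95929266e-01,
        -5.00703606e+02],
       [ 1.47465898e-02, -6.41173291e-01, -7.67254423e-01,
         1.03947003e+03],
       [ 0.00000000e+00,  0.00000000e+00,  0.00000000e+00,
         1.00000000e+00]])}
top {'fx': 389.1430919690165, 'fy': 389.1430919690165, 'cx': 286.97633291994174, 'cy': 218.01066022135007, 'dist': array([-0.09897277,  0.        ,  0.        ,  0.        ,  0.        ]), 'world_from_camera': array([[-1.55843747e-02, -9.90472994e-01,  1.36822425e-01,
         3.99315174e+02],
       [-9.99707701e-01,  1.79647143e-02,  1.61796937e-02,
        -3.48195636e+01],
       [-1.84835255e-02, -1.36530282e-01, -9.90463448e-01,
         1.07269205e+03],
       [ 0.00000000e+00,  0.00000000e+00,  0.00000000e+00,
         1.00000000e+00]])}
```

View pics/scene0.png

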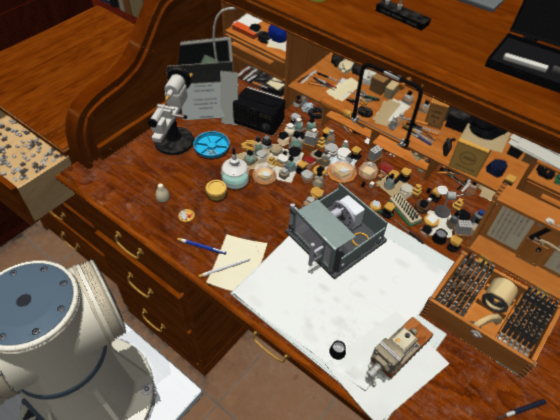

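View pics/top0.png

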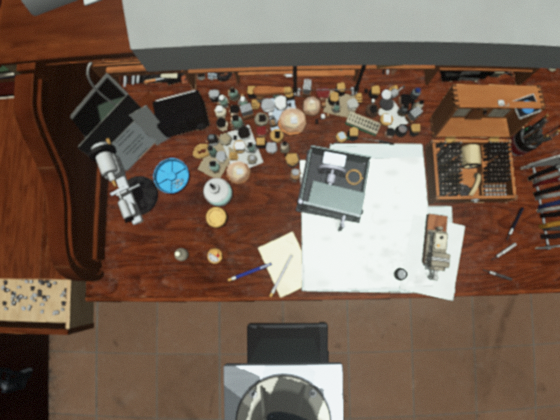

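The fixture is near (335,185) in top and (338,230) in scene. I'll zoom in on both.

Run:
```python
import cv2
a=cv2.imread("pics/top0.png")[135:240,285:385]; cv2.imwrite("pics/t0z.png",cv2.resize(a,None,fx=5.7,fy=5.7,interpolation=cv2.INTER_CUBIC))
a=cv2.imread("pics/scene0.png")[175:285,275:400]; cv2.imwrite("pics/s0z.png",cv2.resize(a,None,fx=5.4,fy=5.4,interpolation=cv2.INTER_CUBIC))
```

```text
(no output)
```

View pics/t0z.png

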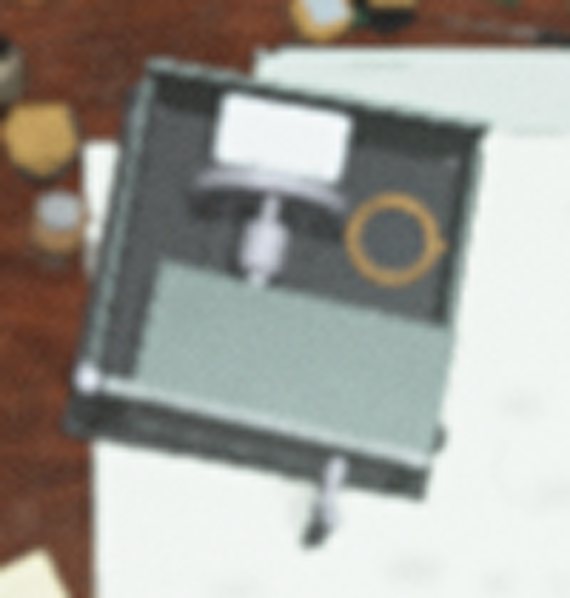

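View pics/s0z.png

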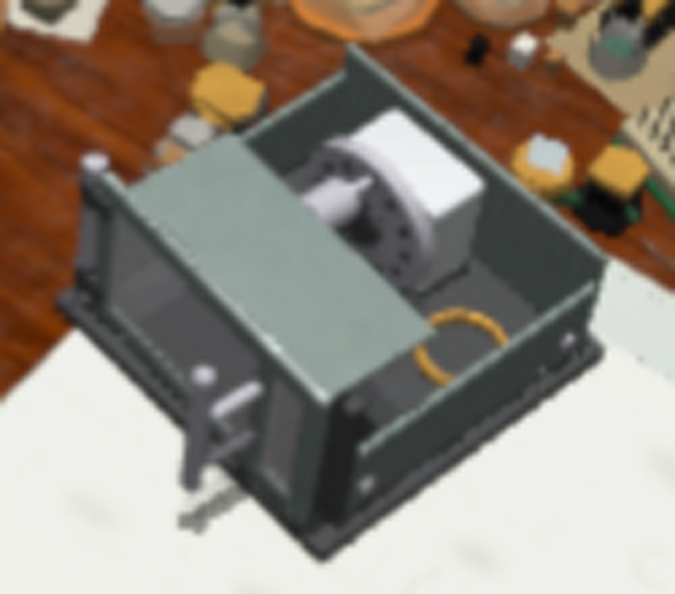

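```bash
cat > h.py <<'E'
import numpy as np, cv2, json
from rig import r, optics, ticket
def ray(n,uv):
    c=optics.camera_info(n); K=np.array([[c['fx'],0,c['cx']],[0,c['fy'],c['cy']],[0,0,1]])
    p=cv2.undistortPoints(np.array([[uv]],float),K,c['dist'])[0,0]
    T=c['world_from_camera']; d=T[:3,:3]@[p[0],p[1],1]; return T[:3,3],d/np.linalg.norm(d)
def onz(n,uv,z):
    o,d=ray(n,uv); return o+d*(z-o[2])/d[2]
def tri(a,b,na="scene",nb="top"):
    o1,d1=ray(na,a);o2,d2=ray(nb,b)
    s=np.linalg.lstsq(np.c_[d1,-d2],o2-o1,rcond=None)[0]
    p,q=o1+s[0]*d1,o2+s[1]*d2
    return (p+q)/2,np.linalg.norm(p-q)
def proj(n,P):
    c=optics.camera_info(n); K=np.array([[c['fx'],0,c['cx']],[0,c['fy'],c['cy']],[0,0,1]])
    T=np.linalg.inv(c['world_from_camera']); 
    return cv2.projectPoints(np.atleast_2d(np.array(P,float)),cv2.Rodrigues(T[:3,:3])[0],T[:3,3],K,c['dist'])[0][:,0]
def unz(p,s,o): return ((p[0]+.5)/s-.5+o[0],(p[1]+.5)/s-.5+o[1])
E
python3 - <<'E'
from h import *
np.set_printoptions(precision=1,suppress=True)
S=lambda *p:unz(p,5.4,(275,175)); T=lambda *p:unz(p,5.7,(285,135))
print('hinge',tri(S(95,160),T(88,376)))
print('BL back wall 76',onz('scene',S(352,45),76),onz('top',T(150,62),76))
print('BR back wall 76',onz('scene',S(607,260),76),onz('top',T(489,128),76))
print('base FR 12',onz('scene',S(322,552),12),onz('top',T(424,497),12))
print('base FL 12',onz('scene',S(60,302),12),onz('top',T(68,430),12))
print('base BR 12',onz('scene',S(604,350),12))
print('handle top 114',onz('scene',S(205,373),114))
print('door hinge-side top outer 108',onz('scene',S(105,172),108))
print('door free 108',onz('scene',S(328,402),108),onz('top',T(430,462),108))
E
```

```text
hinge (array([576.5, -52.3, 105.3]), np.float64(0.9884684818364575))
BL back wall 76 [729.5 -87.2  76. ] [730.7 -85.3  76. ]
BR back wall 76 [ 694.9 -245.1   76. ] [ 696.1 -242.2   76. ]
base FR 12 [ 529.  -216.9   12. ] [ 531.8 -215.2   12. ]
base FL 12 [563.2 -47.1  12. ] [567.6 -44.2  12. ]
base BR 12 [ 700.2 -254.1   12. ]
handle top 114 [ 508.6 -159.9  114. ]
door hinge-side top outer 108 [571.6 -60.8 108. ]
door free 108 [ 532.7 -204.7  108. ] [ 535.3 -202.1  108. ]
```

The fixture's origin is about (652,-150) with yaw about -0.21. The hinge predicted from this matches the triangulated one, and the door is about 0.06 open. Next I move above the handle.

```bash
python3 -m jog '0 -27 -31 0 0 0 -0.5;0 -27 -31 0 0 0 -0.5;0 -27 -31 0 0 0 -0.5;0 -27 -31 0 0 0 -0.5;0 -27 -31 0 0 0 -0.5' 60; python3 -m jog '0 -27 -31 0 0 0 0;0 -27 -31 0 0 0 0;0 -27 -31 0 0 0 0;0 -27 -31 0 0 0 0;0 -27 -31 0 0 0 0'
```

```text
clock: 0.52
eef_pos: [277.6, 405.4, 227.6]
tcp_rot: [-3.141, -0.002, 2.875]
contact_force: [1.2, 0.4, 0.3]
opening: 1.002
clock: 0.93
eef_pos: [365.2, 216.3, 226.8]
tcp_rot: [-3.139, -0.002, 2.879]
contact_force: [1.9, 1.1, 0.2]
opening: 0.999
```

```bash
python3 -m jog '0 -23.5 -32.5 0 0 0 0;0 -23.5 -32.5 0 0 0 0;0 -23.5 -32.5 0 0 0 0;0 -23.5 -32.5 0 0 0 0;0 -23.5 -32.5 0 0 0 0'; python3 -m jog '0 -23.5 -32.5 0 0 0 0;0 -23.5 -32.5 0 0 0 0;0 -23.5 -32.5 0 0 0 0;0 -20 -27 0 0 0 0;0 0 0 0 0 0 0'
python3 - <<'E'
from h import *
for n,(x0,y0) in(("scene",(255,155)),("top",(285,135))):
    im=optics.grab_frame(n)[:,:,::-1]; a=im[y0:y0+120,x0:x0+150]; cv2.imwrite(f"pics/{n}1.png",cv2.resize(a,None,fx=5,fy=5,interpolation=cv2.INTER_CUBIC))
E
```

```text
clock: 1.35
eef_pos: [437.0, 20.6, 227.1]
tcp_rot: [-3.14, -0.001, 2.88]
contact_force: [1.0, 0.6, -0.9]
opening: 0.999
clock: 1.77
eef_pos: [494.0, -136.1, 227.0]
tcp_rot: [-3.139, 0.001, 2.875]
contact_force: [-0.7, 0.2, 0.2]
opening: 0.997
```

View pics/scene1.png

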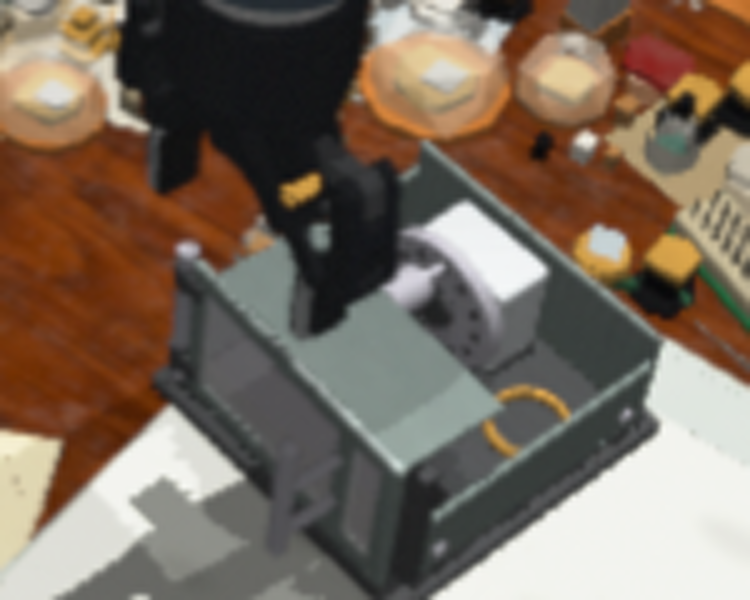

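View pics/top1.png

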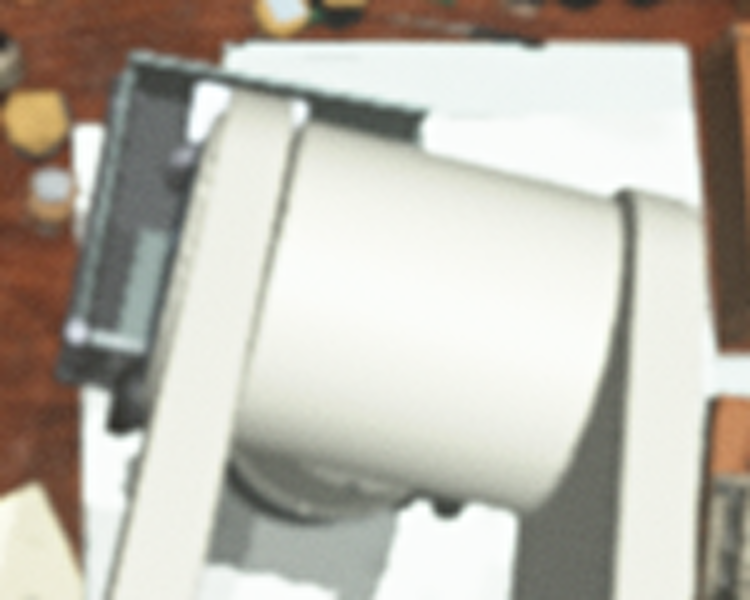

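```bash
python3 -m jog '0 -21 -18 0 0 0 0;0 0 0 30 0 0 0;0 0 0 35 0 0 0;0 0 0 22 0 0 0;0 0 0 0 0 0 0'
python3 - <<'E'
from h import *
for n,(x0,y0) in(("scene",(255,155)),):
    im=optics.grab_frame(n)[:,:,::-1]; a=im[y0:y0+120,x0:x0+150]; cv2.imwrite(f"pics/{n}2.png",cv2.resize(a,None,fx=5,fy=5,interpolation=cv2.INTER_CUBIC))
s=r.sense();print(s['eef_pos'],s['qpos'])
E
```

```text
clock: 2.28
eef_pos: [506.7, -150.0, 138.1]
tcp_rot: [3.141, -0.0, 2.878]
contact_force: [-0.9, 0.5, -1.0]
opening: 1.002
[ 507.34090482 -150.11006992  139.7880607 ] [-2.91084346e-01  3.15751771e-01  1.92140623e+00  1.13999488e-03
  9.03648417e-01 -1.59949500e+00]
```

View pics/scene2.png

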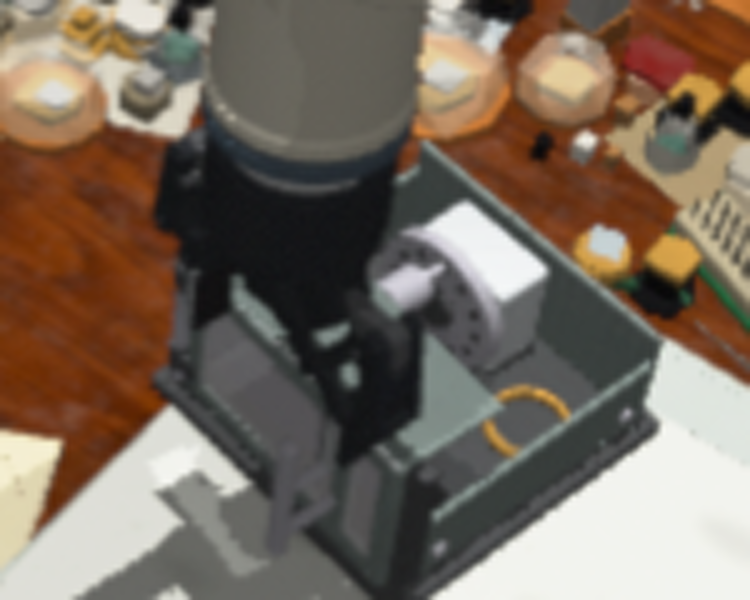

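```bash
python3 -m jog '0 -4.5 -8 0 0 0 0;0 0 -0.5 0 0 0 0;0 0 0 0 0 0 0'
python3 -m jog '0 0 0 20 0 0 0;0 0 0 25 0 0 0;0 0 0 20 0 0 0;0 0 0 0 0 0 0'
```

```text
clock: 2.58
eef_pos: [510.8, -158.3, 143.1]
tcp_rot: [3.141, 0.003, 2.882]
contact_force: [0.0, -0.7, -0.0]
opening: 1.002
clock: 2.92
eef_pos: [516.9, -160.0, 84.0]
tcp_rot: [3.141, 0.018, 2.881]
contact_force: [-1.2, 0.6, -0.8]
opening: 1.0
```

```bash
python3 -m jog '0 7 -1 0 -0.26 -1 0;0 0 0 0 0 0 0;0 0 0 7 0 0 0;0 0 0 0 0 0 0'
python3 - <<'E'
from h import *
for n,(x0,y0) in(("scene",(255,155)),):
    im=optics.grab_frame(n)[:,:,::-1]; a=im[y0:y0+120,x0:x0+150]; cv2.imwrite(f"pics/{n}3.png",cv2.resize(a,None,fx=5,fy=5,interpolation=cv2.INTER_CUBIC))
s=r.sense();print(s['eef_pos'],s['tcp_rot'])
E
```

```text
clock: 3.25
eef_pos: [513.1, -160.0, 81.3]
tcp_rot: [3.137, 0.041, 2.881]
contact_force: [-0.1, 0.9, 0.2]
opening: 0.998
[ 513.93354623 -160.25620143   82.0417779 ] [3.13667223 0.04218903 2.8811195 ]
```

View pics/scene3.png

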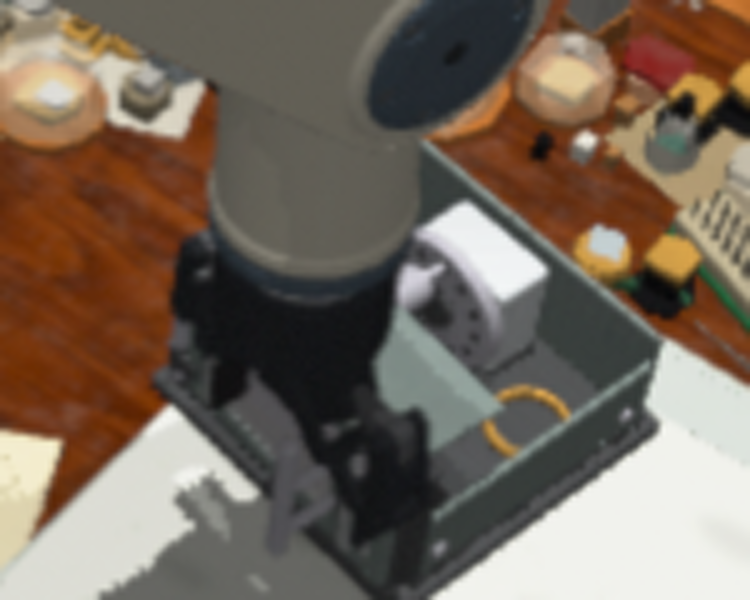

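```bash
python3 -m jog '0 0 0 0 0 2.4 0;0 0 0 0 0 0 0'
python3 - <<'E'
from h import *
s=r.sense();print(s)
E
```

```text
clock: 3.47
eef_pos: [515.1, -160.5, 83.6]
tcp_rot: [3.137, 0.001, 2.881]
contact_force: [1.0, -0.4, 0.5]
opening: 1.001
{'clock': 3.4667, 'qpos': array([-0.30789995,  0.41246737,  1.93506273,  0.0066379 ,  0.79321113,
       -1.62304806]), 'qvel': array([-0.0016021 , -0.03248055,  0.05304907,  0.00585732, -0.06502151,
       -0.00476609]), 'joint_efforts': array([-1.10093408e-02, -5.42758298e+01, -2.31682062e+01, -2.28069280e-02,
        1.03267919e+00,  5.18841378e-02]), 'eef_pos': array([ 515.13405875, -160.54453818,   83.55598484]), 'tcp_rot': array([3.13690883e+00, 1.08651120e-03, 2.88128701e+00]), 'contact_force': array([ 1.00174156, -0.41995626,  0.49964694]), 'wrist_torque': array([ 0.00296117, -0.02354237,  0.02399792]), 'opening': 1.0009625688808999}
```

```bash
python3 -m jog '0 6 0 8 0 0 0;0 0 0 7 0 0 0'; python3 -m jog '0 0 0 0 0 0 0'
```

```text
clock: 3.63
eef_pos: [511.1, -159.4, 69.5]
tcp_rot: [3.137, 0.006, 2.881]
contact_force: [0.2, -0.0, -0.0]
opening: 0.996
clock: 3.72
eef_pos: [510.3, -159.1, 68.2]
tcp_rot: [3.137, 0.005, 2.881]
contact_force: [-0.3, -0.5, 0.3]
opening: 1.005
```

```bash
python3 -m jog '255 0 0 0 0 0 0;255 0 0 0 0 0 0;255 0 0 0 0 0 0;255 0 0 0 0 0 0;255 0 0 0 0 0 0' 40; python3 -m jog '255 0 0 0 0 0 0;255 0 0 0 0 0 0;255 0 0 0 0 0 0' 40
python3 - <<'E'
from h import *
for n,(x0,y0) in(("scene",(255,155)),):
    im=optics.grab_frame(n)[:,:,::-1]; a=im[y0:y0+120,x0:x0+150]; cv2.imwrite(f"pics/{n}4.png",cv2.resize(a,None,fx=5,fy=5,interpolation=cv2.INTER_CUBIC))
E
```

```text
clock: 4.13
eef_pos: [508.9, -158.7, 67.2]
tcp_rot: [3.137, 0.004, 2.881]
contact_force: [-0.7, 0.7, 0.6]
opening: 0.298
clock: 4.38
eef_pos: [508.9, -158.9, 67.4]
tcp_rot: [3.137, 0.005, 2.882]
contact_force: [-0.1, 0.5, -2.3]
opening: 0.101
```

View pics/scene4.png

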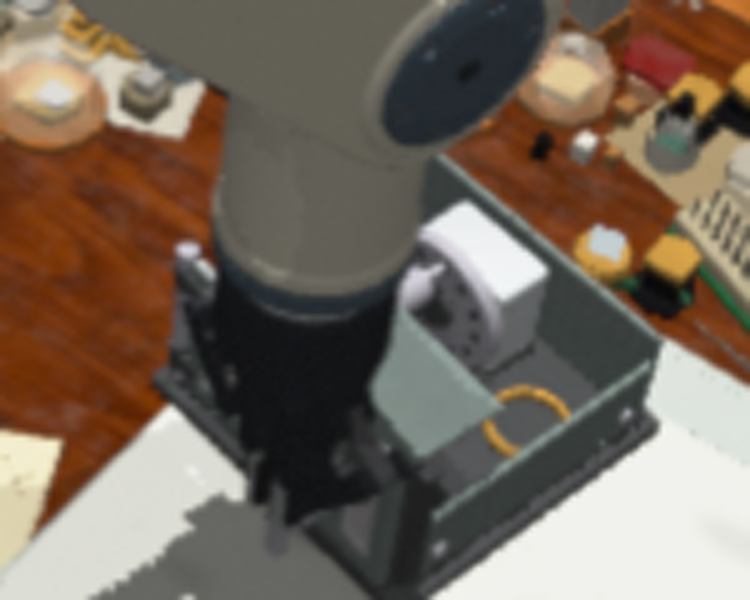

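```bash
python3 -m jog '255 10.2 3.5 0 0 0 5;255 10.2 3.5 0 0 0 5;255 10.2 3.5 0 0 0 5' 40
```

```text
clock: 4.68
eef_pos: [485.4, -139.5, 67.4]
tcp_rot: [3.136, 0.006, 2.613]
contact_force: [1.8, 2.0, -1.0]
opening: 0.103
```

```bash
python3 -m jog '255 10.2 3.5 0 0 0 5;255 10.2 3.5 0 0 0 5;255 10.2 3.5 0 0 0 5;255 10.2 3.5 0 0 0 5;255 10.2 3.5 0 0 0 5' 40
```

```text
clock: 5.1
eef_pos: [457.2, -91.6, 67.4]
tcp_rot: [3.133, 0.004, 2.153]
contact_force: [3.0, 1.2, -3.2]
opening: 0.103
```

Run:
```python
from h import *
s=r.sense(); d=s['eef_pos'][:2]-[576.5,-52]; print(np.hypot(*d), np.degrees(np.arctan2(d[1],d[0])), np.degrees(s['tcp_rot']), s['eef_pos'],s['contact_force'],s['qpos'])
```

```text
125.69456282942454 -161.61967300959367 [179.48261385   0.22499689 123.38223412] [457.21782868 -91.63441346  67.42400054] [ 3.03367905  1.2140135  -3.20695226] [-0.20367171  0.34691311  2.10351078  0.00573767  0.6820181  -0.79075696]
```

```bash
python3 -m jog '255 10.2 3.5 0 0 0 5;255 10.2 3.5 0 0 0 5;255 10.2 3.5 0 0 0 5;255 10.2 3.5 0 0 0 5;255 10.2 3.5 0 0 0 5' 40;  python3 - <<'E'
from h import *
s=r.sense(); d=s['eef_pos'][:2]-[576.5,-52]; print(np.hypot(*d), np.degrees(np.arctan2(d[1],d[0])), np.degrees(s['tcp_rot']), s['eef_pos'],s['contact_force'],s['qpos'])
E
```

```text
clock: 5.52
eef_pos: [452.9, -35.7, 67.5]
tcp_rot: [3.131, -0.0, 1.695]
contact_force: [3.4, -1.1, -5.3]
opening: 0.103
124.62921888087602 172.50090292724707 [ 1.79382593e+02 -5.81677467e-03  9.71355643e+01] [452.93674502 -35.73456986  67.45059887] [ 3.40199752 -1.14704094 -5.26743901] [-0.08378961  0.33192843  2.12899132  0.00374812  0.67015451 -0.21125341]
```

```bash
python3 -m jog '255 10.2 3.5 0 0 0 5;255 10.2 3.5 0 0 0 5;255 10.2 3.5 0 0 0 5;255 10.2 3.5 0 0 0 5;255 10.2 3.5 0 0 0 5' 40; python3 -m jog '255 0 0 0 0 0 0' 40;  python3 - <<'E'
from h import *
s=r.sense(); d=s['eef_pos'][:2]-[576.5,-52]; print(np.hypot(*d), np.degrees(np.arctan2(d[1],d[0])), np.degrees(s['tcp_rot']), s['eef_pos'],s['contact_force'],s['qpos'])
for n,(x0,y0) in(("scene",(225,145)),("top",(255,135))):
    im=optics.grab_frame(n)[:,:,::-1]; a=im[y0:y0+120,x0:x0+150]; cv2.imwrite(f"pics/{n}5.png",cv2.resize(a,None,fx=5,fy=5,interpolation=cv2.INTER_CUBIC))
E
```

```text
clock: 5.93
eef_pos: [473.8, 16.4, 67.5]
tcp_rot: [3.131, -0.004, 1.239]
contact_force: [4.5, -3.8, -5.5]
opening: 0.106
clock: 6.02
eef_pos: [474.7, 17.6, 67.4]
tcp_rot: [3.131, -0.005, 1.235]
contact_force: [1.5, 1.0, -0.0]
opening: 0.104
123.33712507424467 145.64488578739918 [179.37365901  -0.27525899  70.77303293] [474.67831575  17.60165974  67.44880296] [ 1.47021729  1.01786719 -0.0059856 ] [3.35192454e-02 3.56173991e-01 2.08751258e+00 8.47134433e-04
 6.85977569e-01 3.68467073e-01]
```

View pics/scene5.png

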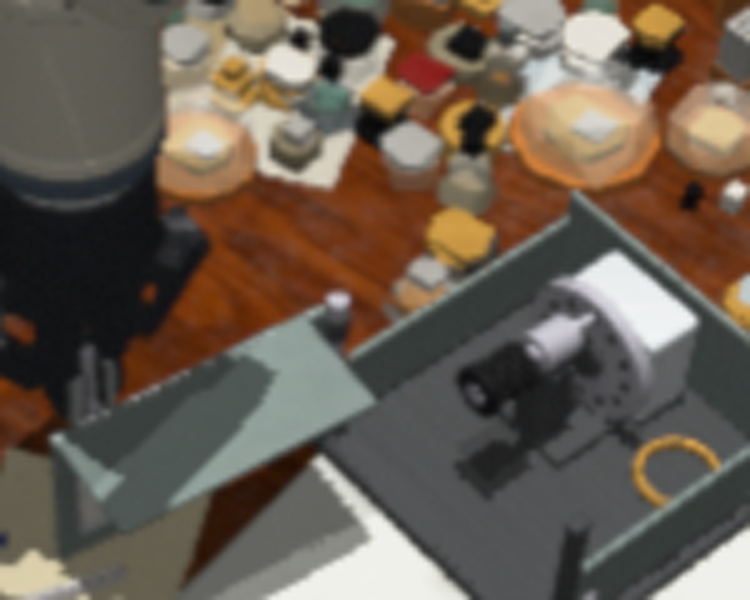

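Door is about 95° open (1.67 rad), and the knob shows clearly at zoom (480,390) in scene. Now I release and lift off before measuring the knob.

```bash
python3 - <<'E'
from h import *
a=cv2.imread('pics/scene5.png')[300:450,420:640]; cv2.imwrite('pics/k.png',cv2.resize(a,None,fx=3.5,fy=3.5,interpolation=cv2.INTER_CUBIC))
E
python3 -m jog '60 0 0 0 0 0 0;60 0 0 0 0 0 0;60 0 0 0 0 0 0;60 0 0 0 0 0 0' 40;python3 -m jog '60 0 0 -15 0 0 0;60 0 0 -25 0 0 0;60 0 0 -30 0 0 0;60 0 0 -30 0 0 0;60 0 0 -30 0 0 0' 40; python3 -m jog '60 0 0 0 0 0 0'
```

```text
clock: 6.45
eef_pos: [473.0, 15.2, 67.7]
tcp_rot: [3.131, -0.004, 1.248]
contact_force: [-0.2, -0.8, 0.2]
opening: 0.668
clock: 6.87
eef_pos: [465.8, 13.4, 196.3]
tcp_rot: [-3.139, 0.001, 1.248]
contact_force: [-0.0, -0.0, -0.3]
opening: 0.761
clock: 6.95
eef_pos: [468.6, 13.2, 201.5]
tcp_rot: [3.137, -0.002, 1.248]
contact_force: [1.2, 0.8, 0.6]
opening: 0.766
```

View pics/k.png

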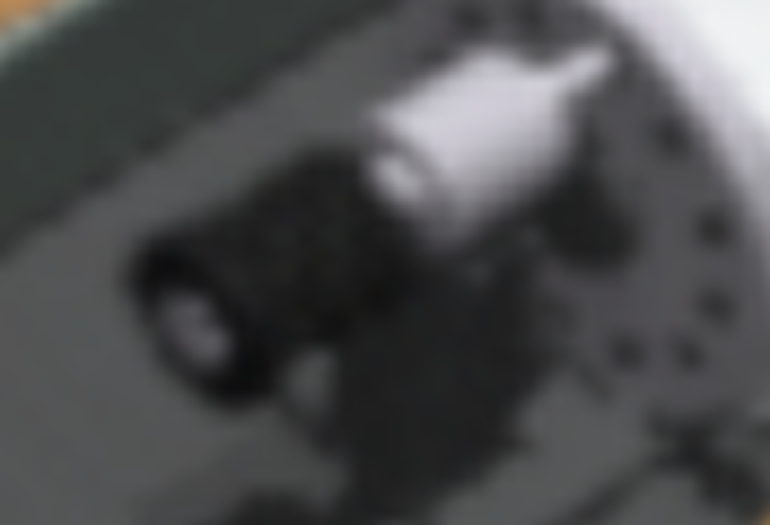

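View pics/top5.png

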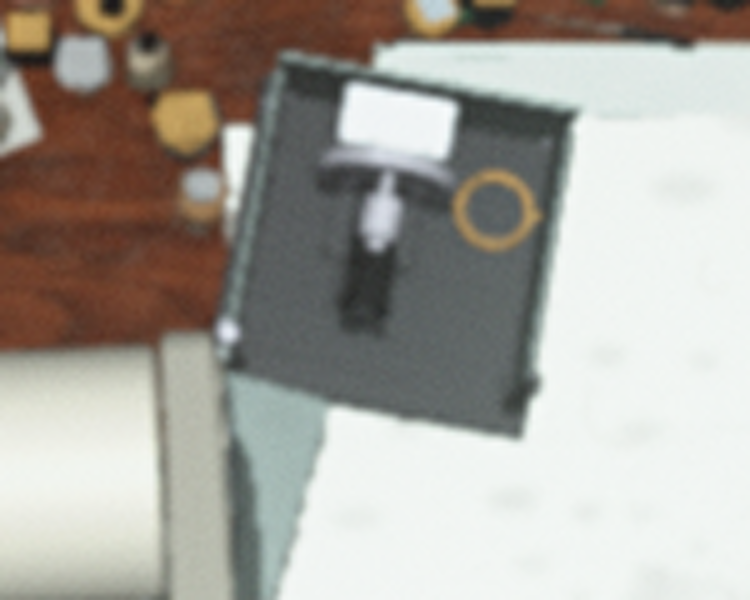

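Run:
```python
from h import *
np.set_printoptions(precision=1,suppress=True)
yaw=-.21;X=np.array([np.cos(yaw),np.sin(yaw)]);Y=np.array([-X[1],X[0]]);O=np.array([651.8,-149.8])
def k(*p): return unz(unz(p,3.5,(420,300)),5,(225,145))
def f(P): d=P[:2]-O; return np.array([d@X,d@Y])
T=lambda *p:unz(p,5,(255,135))
for nm,P in [('front',onz('scene',k(198,328),80)),('barrelfront',onz('scene',k(403,180),80)),('top barrel ctr',onz('top',T(380,225),85)),('top barrel front',onz('top',T(377,248),80)),
 ('top rim front L/R', onz('top',T(341,325),80)),('R', onz('top',T(385,332),80)),('disc L',onz('top',T(318,172),60)),('disc R',onz('top',T(455,186),60)),('block L',onz('top',T(342,85),91)),('block R',onz('top',T(460,100),91)),('tri front',tri(k(198,328),T(362,325))[0])]:
    print(nm,P,f(P))
g=O-65*X; print(proj('top',[[*(O-65*X+10*Y),80]]))
```

```text
front [ 589.  -125.6   80. ] [-66.4  10.5]
barrelfront [ 627.8 -132.1   80. ] [-27.1  12.3]
top barrel ctr [ 634.4 -133.6   85. ] [-20.4  12.2]
top barrel front [ 623.4 -132.1   80. ] [-31.5  11.4]
top rim front L/R [ 582.9 -112.2   80. ] [-75.2  22.4]
R [ 578.8 -134.8   80. ] [-74.5  -0.6]
disc L [ 670.1 -103.9   60. ] [ 8.3 48.7]
disc R [ 661.1 -177.    60. ] [ 14.7 -24.6]
block L [ 708.4 -115.7   91. ] [48.3 45.2]
block R [ 699.2 -177.1   91. ] [ 52.1 -16.8]
tri front [ 584.2 -125.    83.4] [-71.2  10.2]
[[328.2 196.7]]
```

```bash
python3 -m jog '60 0 0 0 0 0 7;60 0 0 0 0 0 7;60 0 0 0 0 0 7;60 0 0 0 0 0 7;60 0 0 0 0 0 7' 60;python3 -m jog '60 0 0 0 0 0 7;60 0 0 0 0 0 7;60 0 0 0 0 0 7;60 0 0 0 0 0 7;60 0 0 0 0 0 7' 60; python3 -m jog '60 0 0 0 0 0 7;60 0 0 0 0 0 6;60 0 0 0 0 0 0'
```

```text
clock: 7.37
eef_pos: [469.4, 11.9, 204.2]
tcp_rot: [3.135, -0.01, 0.625]
contact_force: [0.1, -0.7, -0.7]
opening: 0.765
clock: 7.78
eef_pos: [467.9, 10.6, 202.7]
tcp_rot: [-3.141, -0.011, 0.0]
contact_force: [0.8, 0.4, -0.8]
opening: 0.764
clock: 8.03
eef_pos: [467.0, 9.8, 201.7]
tcp_rot: [-3.139, -0.01, -0.241]
contact_force: [0.3, -0.9, 0.3]
opening: 0.763
```

```bash
python3 -m jog '90 29 18 0 0 0 -1.7;90 29 18 0 0 0 0;90 29 18 0 0 0 0;90 29 18 0 0 0 0;90 29 18 0 0 0 0';python3 -m jog '90 24 15 0 0 0 0;90 0 0 0 0 0 0;90 0 0 0 0 0 0'
```

```text
clock: 8.45
eef_pos: [588.6, -109.5, 201.1]
tcp_rot: [-3.138, -0.006, -0.185]
contact_force: [0.7, 1.1, 0.6]
opening: 0.653
clock: 8.7
eef_pos: [614.1, -135.3, 199.7]
tcp_rot: [-3.139, -0.008, -0.176]
contact_force: [-0.4, 0.1, -0.5]
opening: 0.645
```

```bash
python3 -m jog '90 -6 -5 0 0 -0.5 2;90 0 0 0 0 0 0;90 0 0 0 0 0 0'; python3 -m jog '90 0 0 30 0 0 0;90 0 0 30 0 0 0;90 0 0 10 0 0 0;90 0 0 0 0 0 0'
python3 - <<'E'
from h import *
for n,(x0,y0) in(("scene",(255,145)),):
    im=optics.grab_frame(n)[:,:,::-1]; a=im[y0:y0+120,x0:x0+150]; cv2.imwrite(f"pics/{n}6.png",cv2.resize(a,None,fx=5,fy=5,interpolation=cv2.INTER_CUBIC))
E
```

```text
clock: 8.95
eef_pos: [607.1, -128.8, 198.3]
tcp_rot: [-3.139, 0.003, -0.206]
contact_force: [0.0, 0.5, -1.0]
opening: 0.646
clock: 9.28
eef_pos: [607.1, -127.1, 129.0]
tcp_rot: [-3.139, -0.002, -0.195]
contact_force: [-0.4, 0.1, 0.3]
opening: 0.647
```

View pics/scene6.png

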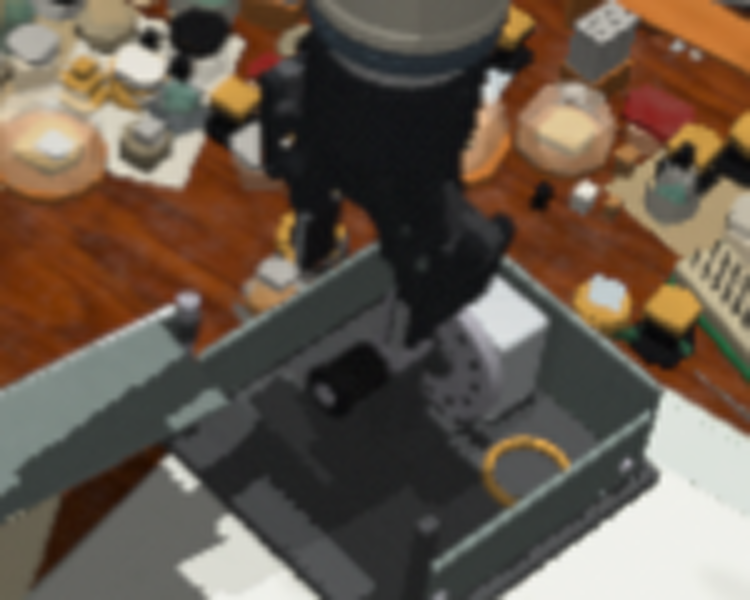

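```bash
python3 -m jog '90 2.5 1.5 10 0 0 0.9;90 0 0 20 0 0 0;90 0 0 10 0 0 0;90 0 0 0 0 0 0'
```

```text
clock: 9.67
eef_pos: [613.2, -129.6, 93.0]
tcp_rot: [-3.139, -0.01, -0.212]
contact_force: [-1.2, 0.2, 0.8]
opening: 0.645
```

```bash
python3 -m jog '90 -4 0 8 0 -0.6 0;90 -1 0 14 0 0 0;90 -1 0 10 0 0 0;90 0 0 0 0 0 0'
```

```text
clock: 10.0
eef_pos: [608.9, -128.7, 61.9]
tcp_rot: [-3.139, -0.002, -0.212]
contact_force: [-1.2, -0.9, -0.1]
opening: 0.647
```

```bash
python3 -m jog '90 0 0 2 0 0 0;90 0 0 0 0 0 0'
python3 - <<'E'
from h import *
for n,(x0,y0) in(("scene",(255,145)),):
    im=optics.grab_frame(n)[:,:,::-1]; a=im[y0:y0+120,x0:x0+150]; cv2.imwrite(f"pics/{n}7.png",cv2.resize(a,None,fx=5,fy=5,interpolation=cv2.INTER_CUBIC))
E
```

```text
clock: 10.17
eef_pos: [609.0, -128.7, 60.1]
tcp_rot: [-3.139, -0.001, -0.212]
contact_force: [-0.9, -0.2, 0.5]
opening: 0.649
```

View pics/scene7.png

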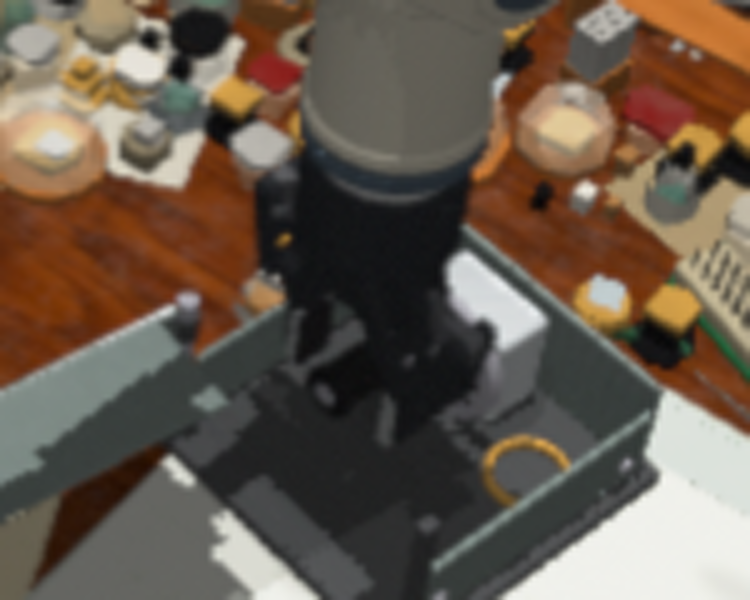

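The fingers straddle the knob, with its front rim at (322,390) clear ahead of the pads. Closing.

```bash
python3 -m jog '255 0 0 0 0 0 0;255 0 0 0 0 0 0;255 0 0 0 0 0 0;255 0 0 0 0 0 0' 80;  python3 -m jog '255 0 0 0 0 0 0;255 0 0 0 0 0 0' 80
```

```text
clock: 10.55
eef_pos: [609.9, -130.0, 62.3]
tcp_rot: [-3.14, -0.004, -0.211]
contact_force: [1.4, 2.2, -4.6]
opening: 0.246
clock: 10.72
eef_pos: [609.9, -129.9, 62.3]
tcp_rot: [-3.14, -0.004, -0.211]
contact_force: [-1.0, -1.6, -2.4]
opening: 0.245
```

```bash
python3 -m jog '255 -5 0 0 0 0 0;255 -5 0 0 0 0 0' 80;  python3 -m jog '255 -4 0 0 0 0 0' 80
```

```text
clock: 10.88
eef_pos: [602.3, -128.3, 62.3]
tcp_rot: [-3.14, -0.009, -0.211]
contact_force: [6.3, -1.3, -8.3]
opening: 0.241
clock: 10.97
eef_pos: [599.3, -127.7, 62.4]
tcp_rot: [-3.14, -0.012, -0.211]
contact_force: [7.7, -2.6, -9.1]
opening: 0.241
```

```bash
python3 -m jog '255 -4 0 0.5 0 -0.5 0' 80;  python3 -m jog '255 -4 0 0 0 0 0' 80;  python3 -m jog '255 -3 0 0 0 0 0' 80
```

```text
clock: 11.05
eef_pos: [596.7, -127.1, 62.3]
tcp_rot: [-3.14, -0.007, -0.211]
contact_force: [8.5, -3.3, -4.3]
opening: 0.246
clock: 11.13
eef_pos: [594.5, -126.7, 62.5]
tcp_rot: [-3.14, -0.011, -0.211]
contact_force: [9.7, -2.5, -13.5]
opening: 0.242
clock: 11.22
eef_pos: [594.3, -126.7, 62.6]
tcp_rot: [-3.14, -0.018, -0.211]
contact_force: [17.9, -4.4, -21.1]
opening: 0.241
```

```bash
python3 -m jog '255 -2 0 0.5 0 -0.8 0' 80
python3 - <<'E'
from h import *
for n,(x0,y0) in(("scene",(225,145)),("top",(255,135))):
    im=optics.grab_frame(n)[:,:,::-1]; cv2.imwrite(f"pics/{n}8full.png",im); a=im[y0:y0+120,x0:x0+150]; cv2.imwrite(f"pics/{n}8.png",cv2.resize(a,None,fx=5,fy=5,interpolation=cv2.INTER_CUBIC))
s=r.sense(); print(s['eef_pos'],s['contact_force'],s['opening'],s['qvel'])
E
```

```text
clock: 11.3
eef_pos: [594.5, -126.7, 62.3]
tcp_rot: [-3.14, -0.01, -0.211]
contact_force: [8.4, -1.9, -4.6]
opening: 0.242
[ 594.58929528 -126.7074294    62.37184948] [ 8.69446204 -1.95551656 -7.99502652] 0.24246748852922131 [ 0.00021461 -0.00230355  0.0049454  -0.0004984  -0.00339142  0.00093282]
```

View pics/scene8.png

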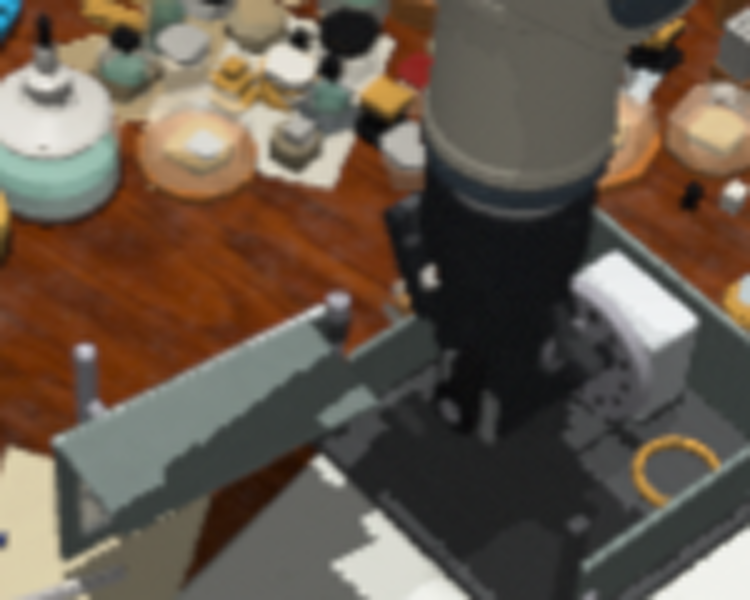

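View pics/scene8full.png

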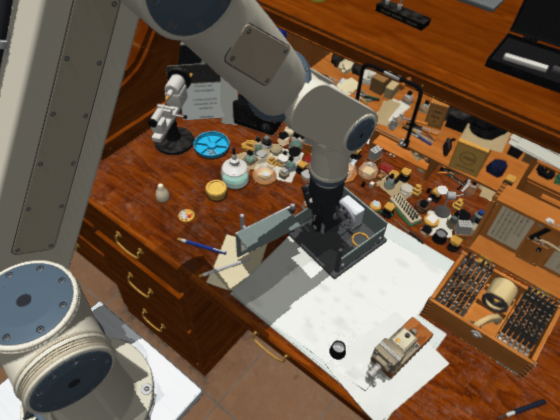

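View pics/top8.png

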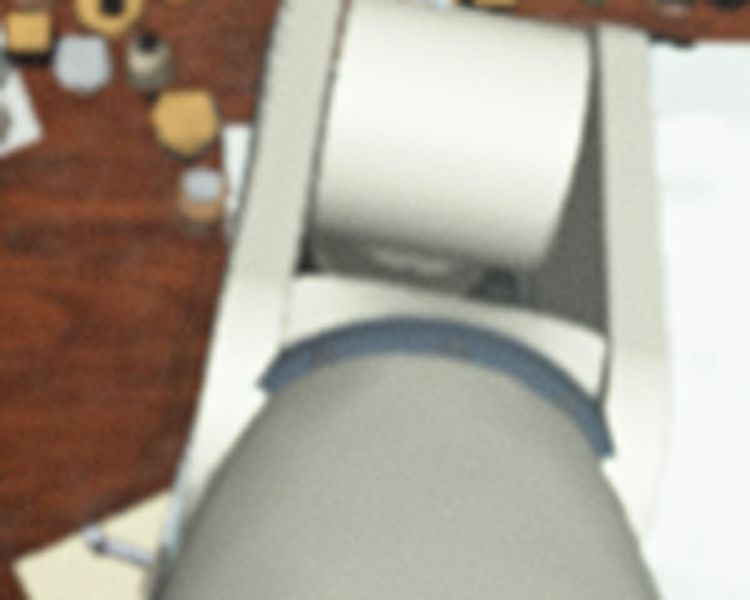

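The door has stayed open, the knob has followed the fingers, and the hard stop was felt. One more firm row against the stop to hold it.

```bash
python3 -m jog '255 -3 0 0.5 0 -0.3 0' 80
python3 - <<'E'
from h import *
im=optics.grab_frame("scene"); im=optics.grab_frame("scene")[:,:,::-1]
a=im[205:245,295:355]; cv2.imwrite("pics/s9.png",cv2.resize(a,None,fx=12,fy=12,interpolation=cv2.INTER_CUBIC))
yaw=-.21;X=np.array([np.cos(yaw),np.sin(yaw)]);Y=np.array([-X[1],X[0]]);O=np.array([651.8,-149.8])
for t in(0,16): print(t,proj("scene",[[*(O+(-66.4-t)*X+10.5*Y),80]]))
s=r.sense(); print(s['eef_pos'],s['contact_force'],s['opening'],s['clock'],s['qvel'])
E
```

```text
clock: 11.48
eef_pos: [594.3, -126.6, 62.4]
tcp_rot: [-3.141, -0.01, -0.211]
contact_force: [12.3, -3.4, -8.4]
opening: 0.239
0 [[319.86766694 223.27627154]]
16 [[314.80750115 226.59897852]]
[ 594.31049703 -126.6370678    62.38064543] [10.02394554 -2.79935479 -7.55458543] 0.24145466739258295 11.5833 [ 5.65967139e-04 -3.66747988e-04  7.78513868e-06 -9.02341039e-04
 -4.90411917e-04 -4.36711589e-04]
```

View pics/s9.png

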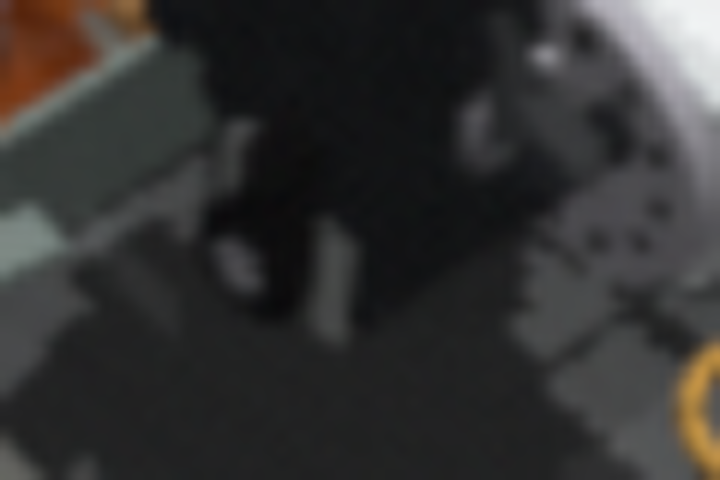

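The knob's front is at pixel (314.5,226.6), against (314.8,226.6) predicted for 16 mm of travel, so it is fully back. Signing off.

```bash
python3 -c "
from rig import ticket; print(ticket.sign_off())"
```

```text
the job is handed in; nothing more can be done
None
```

The guard door is wide open and the index pin is pulled fully back. I handed the job in at about 11.6 s with the gripper still holding the knob.

- **Door:** I swung it by its handle to about 95° (1.67 rad). It was still open in the last wide picture.
- **Pin travel:** I gripped the knob behind its rim with 80 N and pulled until it met the hard stop. The tool had moved 16 mm, and the pull needed about 10 N. The last picture puts the knob's front face within 0.3 px of where full travel should be.
- **Pin tip:** I could not see it standing clear of the disc, because the gripper hid it. That rests on the measured travel.
- **Other objects:** The brass ring and the other things on the desk looked unmoved in the last scene pictures.
- **Disagreement between cameras:** The top camera put the knob about 4 mm further forward than the scene camera. I used a position close to the scene camera's, and the grasp confirmed it. A downward force of about 8 N on the tool also remained at the end, well inside the limits.

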